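# Lift a culture dish onto the microscope stage

## Robot

A 6-joint arm with a two-finger parallel gripper is mounted at the origin on the work surface. World frame = base frame: x ahead of the robot, y to its left, z up, the work surface at z = 0. Lengths are in m, angles in rad, forces in N, time in s.
With the tool pointing down it reaches from about 0.325 to 0.85 m from the base axis. Payload 4.4 kg.
Tool frame: the origin (TCP) lies at the very end of the fingers, on their centre line; the grasp point (between the pads) lies 19 mm behind it; z points along the fingers, y is the line along which they close (so a half turn about z gives the same grasp; the last joint's range is limited). The gripper opens to 94 mm and grips with 3 to 60 N. Pads are 16 mm wide; open, the fingers measure 119 mm over their backs; the gripper's body (75 mm by 177 mm) begins 78 mm behind the grasp point.
Start: joints at [1.107, 0.207, 1.542, -0, 1.393, -0.15], TCP at [0.177, 0.547, 0.205] pointing down, gripper open.
Joint ranges: [-2.73, 2.73], [-0.86, 2.22], [0.23, 2.46], [-1.11, 4.25], [0.08, 2.63], [-2.82, 2.82]. Speed limits (rad/s): [2.79, 2.79, 3.14, 3.14, 3.14, 3.14].

## Interface

Orientations are given as a 3x3 rotation matrix whose columns are the frame's x, y, z axes.
In Python, from plant import ctrl gives the robot as it stands.
- The arm moves only by the tool step_arm, never from a script. Its argument "steps" is a list of rows, each an object of numbers: "dx", "dy", "dz": the shift along the world's x, y, z in m; "wx", "wy", "wz": the turn, a rotation vector about the world's x, y, z in rad. In form: [{"dx": .., "dy": .., "dz": .., "wx": .., "wy": .., "wz": ..}, ...]. A call has 1 to 5 rows; each row is the pose to reach, as a shift and turn from the pose commanded when the call began; what a row does not reach only later rows make up. A row lasts 1/12 s, in which the tool goes at most 41.7 mm and 7.16 degrees, less where a joint would pass 70% of its speed; a pose out of reach is approached as far as the arm can. A call with a gripper value outside its range is refused whole. "jaw" is the closure, from 0 (fully open) to 1 (shut), set as the call begins (left out, the last holds). The fingers move at their own pace and stop on an object; "grip_force" is the grip in N (left out, the last holds). Time passes only in rows, so rows that repeat a pose let the fingers close. It gives the time, the measured TCP pose, the force, the opening and the grip force at its end, in the units of the state.
- ctrl.read_state(): the state, without advancing time (a new reading comes with each control period).
- ctrl.read_camera(name): name is "side" or "top" or "wrist"; returns (picture, depth): 400x640x3 uint8, red, green, blue; 400x640 float32, m along the optical axis (not along the pixel's ray), 0 where there is no reading.
- ctrl.get_calibration(name): a dict with "fx", "fy", "cx", "cy" (pixels), "xyz" and "rotation" of the camera in the world. Camera axes: x right, y down, z forward; pixel columns grow to the right and rows downward; lengths in m; the calibration is good to about 2 mm. A picture is of the moment at which its call begins: read the wrist's pose just before it. get_calibration takes no time and is no camera call; for the wrist camera it gives the pose at the moment of the call.
- ctrl.finish_job(): hands the job in; it is judged then, once.
The state is a dict: "t": time; "qpos": joint angles; "qvel": joint speeds; "tau": joint torques, N m; "position": TCP position; "tool_rot": TCP orientation; "contact_force": force on the tool from outside, world axes, zero at the start; "moment": the same for the moment, N m; "width": opening from 0.0 (shut) to 1.0 (fully open); "finger_force": force on a finger pad.
Only numpy, scipy, OpenCV 4.12 (cv2) and the standard library are available. Lean on these libraries where they do the work, as an engineer would, in place of code of your own. Each camera call takes 0.05 s, during which the arm holds its last target. There are 200 camera calls.

## Task

Slide the flat lifter under the large culture dish that sits on the steel two-rail rack, lift the dish clear of the rack and carry it level to the black-topped U-shaped stage. Lower it so that the dish rests centred across the stage's slot, draw the lifter right out from under it and leave the lifter lying flat on the bench. Handle the dish only with the lifter: the fingers must not touch it.

Things in the scene. Friction and masses are not known exactly. Their poses are not given: they have to be found in the camera images.
- lifter: Loose lifter, 0.22 kg: flat aluminium plate 240 (x) x 60 (y) x 3 mm with a level black handle bar above its rear half, 90 mm long (x), 20 wide, 26 tall, on posts. Origin: centre of the plate's underside; z up, +x to the free front edge. Handle centre at x -65, z 55 mm: pinch it there from above across its width. The plate from x 0 to 120 mm is free; the dish's centre rides best at x 65.
- dish: Closed round culture dish, white base and clear lid, 120 mm diameter, 20 mm tall, about 0.08 kg, loose, lying flat across the rack's slot within 6 mm of the rack's middle (underside 40 mm above the bench). It is the only dish on the rack; similar and smaller ones stand on the bench. Origin: centre of its flat underside, z up.
- rack: Fixed steel rack: two parallel rails 150 mm long (x), 20 wide, 40 tall, with an open slot 84 mm wide between them (y -42 to +42), down to the bench. Slot open to the front (-x, roughly towards the robot), crossed at the back only by a bar 12 mm tall at x 75 to 87. Origin: on the bench under the middle of the rails, x along the slot away from the open front, z up.
- stage: Fixed U-shaped stage, black top 40 mm above the bench, aluminium sides: two arms 160 mm long (x -80 to +80), 48 wide, with an open slot 84 mm wide between (y -42 to +42), down to the bench; block as high at the back, x 80 to 110. Slot open to the front (-x, roughly to the robot). Origin: on the bench under the middle of the arms (white ticks), where the dish's centre belongs; z up.
Mind the look-alikes: they are no part of the job. Of the things like the rack, leave any that is turquoise; of the rest the larger one is meant.

How it is judged:
On the way:
1. the dish is carried on the lifter, clear of the rack (its underside at least 10 mm above the rails) (height (world z) of dish above 0.05 m and contact force between dish and lifter above 0.2 N and contact force between dish and rack below 0.05 N), for 0.2 s.
At the end, for the whole second after the job is handed in: The dish lies flat and still on the stage across its slot, its centre within 20 mm of the stage's middle along the slot and 16 mm across it; the lifter lies flat and still on the bench, drawn out, not touching the dish, its plate's centre more than 160 mm from the dish's centre (x of dish in the frame of stage between -0.02 and 0.02 m and y of dish in the frame of stage between -0.016 and 0.016 m and height (world z) of dish between 0.036 and 0.045 m and angle between each of dish, lifter's own z axis and vertical below 0.1 rad and linear speed of each of dish, lifter below 0.02 m/s and contact force between dish and stage above 0.1 N and contact force between dish and lifter below 0.05 N and horizontal distance between dish and lifter above 0.16 m and height (world z) of lifter below 0.008 m).
It fails at once if the fingers touch the dish (contact force between dish and the fingers above 0.5 N).
It fails at once if the dish is tipped by more than 25 degrees (angle between dish's own z axis and vertical above 0.436 rad).
It also fails if it takes over 58 s, if anything falls off the work surface, if the arm or the gripper's body presses on something with over 40 N, if the wrist force passes 120 N, or if a joint passes its speed limit or range.

## Working session

There is one attempt and no reset: what is moved stays moved. The work goes in short steps, Python scripts to look and compute and a tool call to move; the robot and the scene stay as the last step left them, time stands still between calls to the robot, and variables do not carry over. Pictures are saved under pics/ and viewed, at most 10 in all, crops included, and the job is handed in when it is done.

Besides the shell and the picture viewer there is one more tool, called after "Request:" as a command line: name --argument value ..., lists and objects as JSON in quotes. step_arm: Moves the arm, as the interface text tells. Its arguments: {"type":"object","properties":{"steps":{"type":"array"},"jaw":{"type":"number"},"grip_force":{"type":"number"}},"required":["steps"]}

```bash
mkdir -p pics; cat > h.py <<'E'
from plant import ctrl
import numpy as np, cv2
def grab(n):
    c=ctrl.get_calibration(n); im,d=ctrl.read_camera(n)
    np.savez(f'/tmp/{n}.npz',im=im,d=d,R=np.array(c['rotation']),t=np.array(c['xyz']),k=np.array([c['fx'],c['fy'],c['cx'],c['cy']]))
    return im,d,c
def load(n):
    z=np.load(f'/tmp/{n}.npz'); im,d,R,t,k=[z[q] for q in('im','d','R','t','k')]
    v,u=np.mgrid[:d.shape[0],:d.shape[1]]
    P=np.stack([(u-k[2])/k[0]*d,(v-k[3])/k[1]*d,d],-1)@R.T+t
    P[d==0]=np.nan
    return im,P,R,t,k
E
python3 - <<'E'
from h import *
for n in('top','side'):
    im,d,c=grab(n); cv2.imwrite(f'pics/{n}0.png',im[:,:,::-1]); print(n,c['xyz'],np.round(c['rotation'],3).tolist(),c['fx'])
E
```

```text
top [ 0.35424233 -0.10007271  1.1316752 ] [[-0.003, -0.996, 0.092], [-1.0, 0.005, 0.021], [-0.021, -0.092, -0.996]] 397.6499751510616
side [ 0.04054678 -0.90218917  0.69883811] [[0.898, -0.257, 0.357], [-0.44, -0.524, 0.729], [-0.0, -0.812, -0.584]] 377.5839946933477
```

View pics/top0.png

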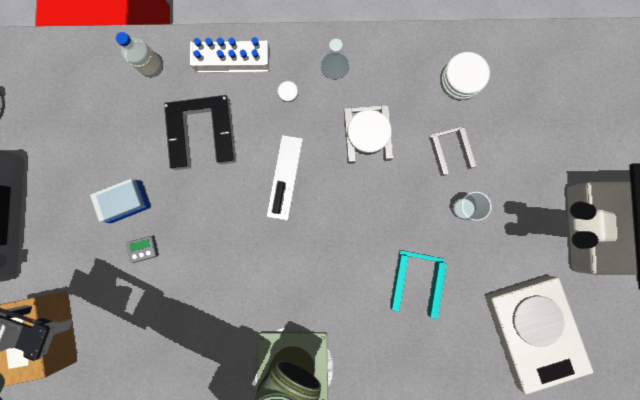

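View pics/side0.png

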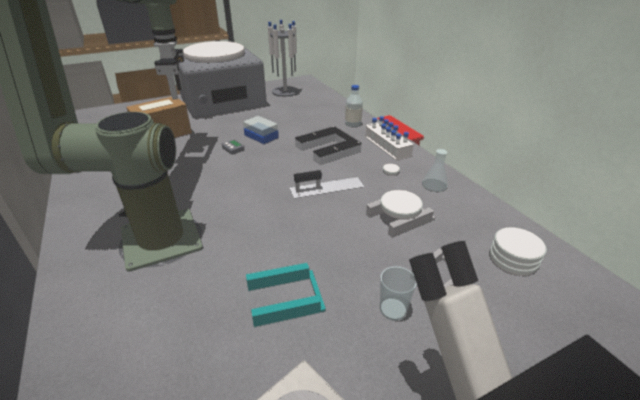

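The top view shows the stage at about (200,132), the lifter at (285,178) with its handle to the robot side, and the rack with the dish at (369,131). The turquoise decoy is at (420,285) and the small grey one at (453,150). The side view agrees.

```bash
python3 - <<'E'
from h import *
im,P,R,t,k=load('top')
def ray(uv,z):
    uv=np.asarray(uv,float); d=np.c_[(uv[:,0]-k[2])/k[0],(uv[:,1]-k[3])/k[1],np.ones(len(uv))]@R.T
    return (t+d*((z-t[2])/d[:,2])[:,None])[:,:2]
g=im.max(2).astype(int); s=g-im.min(2)
def reg(m,b):
    x0,y0,x1,y1=b; M=np.zeros_like(m); M[y0:y1,x0:x1]=m[y0:y1,x0:x1]
    n,l,st,c=cv2.connectedComponentsWithStats(M.astype(np.uint8)); i=1+st[1:,4].argmax(); return l==i
def show(name,m,zs):
    v,u=np.nonzero(m); z=P[m][:,2]
    print(name,m.sum(),'z med',np.nanmedian(z).round(4),np.nanpercentile(z,[5,25,75,95]).round(4))
    q=ray(np.c_[u,v],zs).astype(np.float32); r=cv2.minAreaRect(q*1000); print('  rect',np.round(r[0],1),np.round(r[1],1),round(r[2],2),'mean',(q.mean(0)*1000).round(1)); print(np.round(cv2.boxPoints(r)).tolist())
show('stage',reg(g<45,(155,85,245,175)),.04)
show('plate',reg(g>190,(255,125,310,225)),.003)
show('handle',reg(g<60,(262,170,295,220)),.068)
show('plate+handle',reg((g>190)|(g<60),(255,125,310,225)),.003)
H=P[...,2]
show('dish',reg((g>225)&(H>.045),(335,95,405,170)),.06)
m=(H>.03)&(H<.05)&(g>120); M=np.zeros_like(m);M[95:170,335:405]=m[95:170,335:405]
show('rack',M,.04)
E
python3 - <<'E'
import cv2
a=cv2.imread('pics/top0.png')[80:230,150:410]
cv2.imwrite('pics/c.png',cv2.resize(a,None,fx=3,fy=3,interpolation=2))
E
```

```text
stage 2260 z med 0.0395 [0.0359 0.0381 0.0409 0.0429]
  rect [656.4 264.2] [187.7 177.1] 6.9 mean [665.1 265.8]
[[553.0, 341.0], [574.0, 165.0], [760.0, 188.0], [739.0, 363.0]]
plate 1471 z med 0.0026 [-0.0015  0.0009  0.004   0.0062]
  rect [530.1  24.9] [ 62.2 241.6] 79.89 mean [541.7  21.3]
[[406.0, 16.0], [644.0, -27.0], [655.0, 34.0], [417.0, 77.0]]
handle 215 z med 0.0666 [0.0491 0.0648 0.0684 0.0705]
  rect [465.2  33.1] [19.7 83.1] 80.41 mean [465.5  33.4]
[[423.0, 30.0], [505.0, 16.0], [508.0, 36.0], [426.0, 50.0]]
plate+handle 1686 z med 0.0029 [-0.0014  0.0012  0.005   0.0673]
  rect [530.1  24.9] [ 62.2 241.6] 79.89 mean [532.9  23.9]
[[406.0, 16.0], [644.0, -27.0], [655.0, 34.0], [417.0, 77.0]]
dish 1384 z med 0.0604 [0.0572 0.059  0.0618 0.0636]
  rect [ 648.8 -215.1] [112.4 114.9] 89.43 mean [ 649.1 -214.3]
[[591.0, -271.0], [706.0, -272.0], [707.0, -159.0], [592.0, -158.0]]
rack 457 z med 0.0395 [0.0359 0.0382 0.0409 0.0428]
  rect [ 645.9 -212.5] [150.  124.6] 4.12 mean [ 640.1 -207.6]
[[567.0, -156.0], [576.0, -280.0], [725.0, -269.0], [716.0, -145.0]]
```

View pics/c.png

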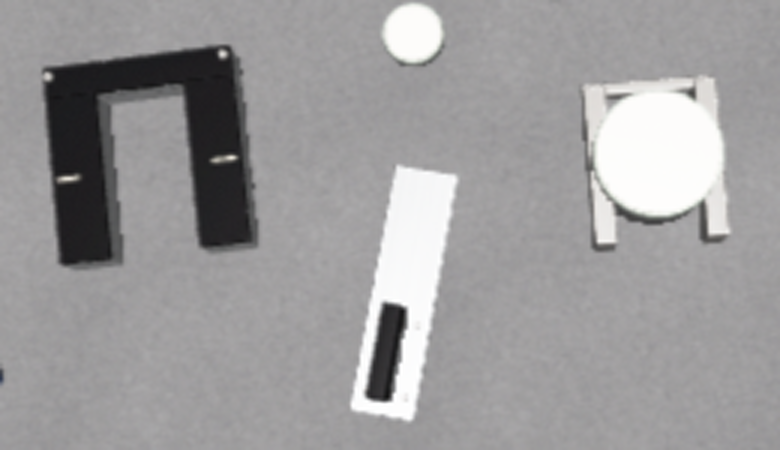

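The crop confirms the layout: the rack's slot is yawed about +4° with the dish near its middle, the stage about +7°, and the lifter about -10° with its handle to the rear. I'll check the ticks and the tool yaw, then move.

```bash
python3 - <<'E'
from h import *
s=ctrl.read_state(); print(s['t'],np.round(s['position'],4),np.round(s['tool_rot'],4).tolist(),s['width'])
im,P,R,t,k=load('top')
def ray(u,v,z):
    d=R@np.array([(u-k[2])/k[0],(v-k[3])/k[1],1]); return (t+d*(z-t[2])/d[2])[:2].round(4)
for u,v in((172.4,139.1),(224.1,132.4)): print(ray(u,v,.04))
c=ctrl.get_calibration('wrist');print(c['xyz'],np.round(c['rotation'],3).tolist())
for b in((275,80,300,104),):print(np.nanpercentile(P[80:104,275:300,2],90),np.nanmean(P[80:104,275:300],(0,1)))
E
```

```text
0.1 [0.1772 0.5463 0.2044] [[-0.9512, 0.3087, -0.0009], [0.3087, 0.9512, -0.0018], [0.0003, -0.002, -1.0]] 1.002040795169802
[0.6343 0.3377]
[0.6523 0.1915]
[0.1092452  0.56954087 0.38451949] [[0.31, 0.92, 0.239], [0.951, -0.299, -0.08], [-0.001, 0.252, -0.968]]
0.017329087277420954 [0.7811083  0.01778298 0.00835739]
```

Request:
step_arm --steps '[{"dx": 0.019,"dy": -0.034,"dz": 0,"wz": 0.028},{"dx": 0.038,"dy": -0.068,"dz": 0,"wz": 0.056},{"dx": 0.058,"dy": -0.102,"dz": 0,"wz": 0.084},{"dx": 0.077,"dy": -0.137,"dz": 0,"wz": 0.112},{"dx": 0.096,"dy": -0.171,"dz": 0,"wz": 0.14}]' --jaw 0

```text
invalid input
```

Request:
step_arm --steps '[{"dx": 0.019,"dy": -0.034},{"dx": 0.038,"dy": -0.068},{"dx": 0.058,"dy": -0.102},{"dx": 0.077,"dy": -0.137},{"dx": 0.096,"dy": -0.171}]'

```text
invalid input
```

Request:
step_arm --steps '[{"dx": 0.024,"dy": -0.043},{"dx": 0.048,"dy": -0.085},{"dx": 0.072,"dy": -0.128},{"dx": 0.096,"dy": -0.17},{"dx": 0.096,"dy": -0.17}]'

```text
invalid input
```

```bash
python3 - <<'E'
from h import *
s=ctrl.read_state(); print(s['t'],np.round(s['position'],4),np.round(s['tool_rot'],4).tolist())
im,d,c=grab('wrist'); cv2.imwrite('pics/w1.png',im[:,:,::-1])
im,P,R,t,k=load('wrist')
H=P[...,2];g=im.max(2)
near=(abs(P[...,0]-.4655)<.07)&(abs(P[...,1]-.034)<.05)
m=(H>.062)&(H<.075)&(g<90)&near
print(m.sum(),np.nanmedian(H[m])); r=cv2.minAreaRect((P[m][:,:2]*1000).astype(np.float32)); print(r, np.nanmean(P[m],0))
m=(H<.008)&(g>170)&(abs(P[...,0]-.53)<.15)&(abs(P[...,1]-.025)<.07)
print(m.sum(),cv2.minAreaRect((P[m][:,:2]*1000).astype(np.float32)))
E
```

```text
0.1 [0.1772 0.5463 0.2044] [[-0.9512, 0.3087, -0.0009], [0.3087, 0.9512, -0.0018], [0.0003, -0.002, -1.0]]
0 nan
((0.0, 0.0), (0.0, 0.0), 0.0) [nan nan nan]
0 ((0.0, 0.0), (0.0, 0.0), 0.0)
  return np.nanmean(a, axis, out=out, keepdims=keepdims)
<stdin>:8: RuntimeWarning: Mean of empty slice
```

View pics/w1.png

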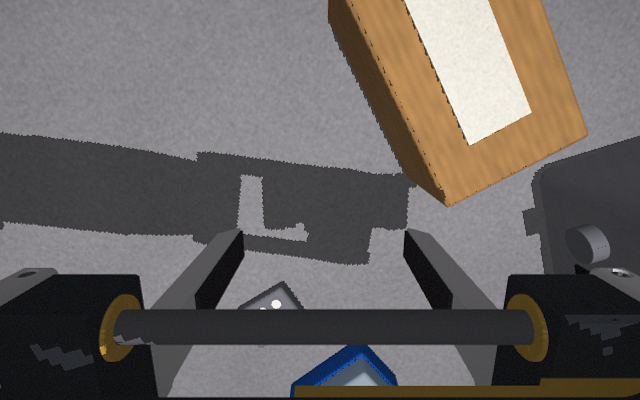

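The moves were refused, so the picture only shows the start pose: fingers at (220,270) and (425,270), no lifter in view. All six keys may be required.

Request:
step_arm --steps '[{"dx": 0.019,"dy": -0.034,"dz": 0,"wx": 0,"wy": 0,"wz": 0.028},{"dx": 0.038,"dy": -0.068,"dz": 0,"wx": 0,"wy": 0,"wz": 0.056},{"dx": 0.058,"dy": -0.102,"dz": 0,"wx": 0,"wy": 0,"wz": 0.084},{"dx": 0.077,"dy": -0.137,"dz": 0,"wx": 0,"wy": 0,"wz": 0.112},{"dx": 0.096,"dy": -0.171,"dz": 0,"wx": 0,"wy": 0,"wz": 0.14}]'

```text
t: 0.57
position: [0.2737, 0.3741, 0.205]
tool_rot: [[-0.985, 0.171, -0.0], [0.171, 0.985, -0.001], [0.0, -0.001, -1.0]]
contact_force: [0.4, 0.5, 0.6]
width: 1.002
finger_force: 0.0
```

Request:
step_arm --steps '[{"dx": 0.019,"dy": -0.034,"dz": 0,"wx": 0,"wy": 0,"wz": 0},{"dx": 0.038,"dy": -0.068,"dz": 0,"wx": 0,"wy": 0,"wz": 0},{"dx": 0.058,"dy": -0.102,"dz": 0,"wx": 0,"wy": 0,"wz": 0},{"dx": 0.077,"dy": -0.137,"dz": 0,"wx": 0,"wy": 0,"wz": 0},{"dx": 0.096,"dy": -0.171,"dz": 0,"wx": 0,"wy": 0,"wz": 0}]'

```text
t: 0.98
position: [0.3698, 0.2031, 0.2054]
tool_rot: [[-0.985, 0.173, 0.0], [0.173, 0.985, 0.0], [-0.0, 0.0, -1.0]]
contact_force: [0.9, 0.6, -0.1]
width: 1.004
finger_force: 0.0
```

Request:
step_arm --steps '[{"dx": 0.024,"dy": -0.043,"dz": 0,"wx": 0,"wy": 0,"wz": 0},{"dx": 0.048,"dy": -0.085,"dz": 0,"wx": 0,"wy": 0,"wz": 0},{"dx": 0.072,"dy": -0.128,"dz": 0,"wx": 0,"wy": 0,"wz": 0},{"dx": 0.096,"dy": -0.17,"dz": 0,"wx": 0,"wy": 0,"wz": 0},{"dx": 0.096,"dy": -0.17,"dz": 0,"wx": 0,"wy": 0,"wz": 0}]'

```text
t: 1.4
position: [0.4666, 0.0317, 0.2054]
tool_rot: [[-0.985, 0.175, 0.001], [0.175, 0.985, -0.001], [-0.001, -0.001, -1.0]]
contact_force: [0.4, -0.6, -0.2]
width: 0.998
finger_force: 0.0
```

```bash
python3 - <<'E'
from h import *
s=ctrl.read_state(); print(s['t'],np.round(s['position'],4),np.round(s['tool_rot'],4).tolist())
im,d,c=grab('wrist'); cv2.imwrite('pics/w2.png',im[:,:,::-1])
im,P,R,t,k=load('wrist')
H=P[...,2];g=im.max(2)
near=(abs(P[...,0]-.4655)<.07)&(abs(P[...,1]-.034)<.05)
m=(H>.055)&(H<.08)&(g<90)&near
print(m.sum(),np.nanmedian(H[m])); r=cv2.minAreaRect((P[m][:,:2]*1000).astype(np.float32)); print(r, np.nanmean(P[m],0))
m=(H<.008)&(g>170)&(abs(P[...,0]-.53)<.15)&(abs(P[...,1]-.025)<.07)
print(m.sum(),cv2.minAreaRect((P[m][:,:2]*1000).astype(np.float32)))
E
```

```text
1.4 [0.4666 0.0317 0.2054] [[-0.9845, 0.1752, 0.0006], [0.1752, 0.9845, -0.001], [-0.0008, -0.0008, -1.0]]
1726 0.06864122852997664
((468.41986083984375, 37.4206428527832), (19.40791130065918, 89.69254302978516), 79.65182495117188) [0.46647335 0.03731758 0.06850299]
4467 ((528.64599609375, 26.14873504638672), (59.47590637207031, 231.77676391601562), 79.83255767822266)
```

View pics/w2.png

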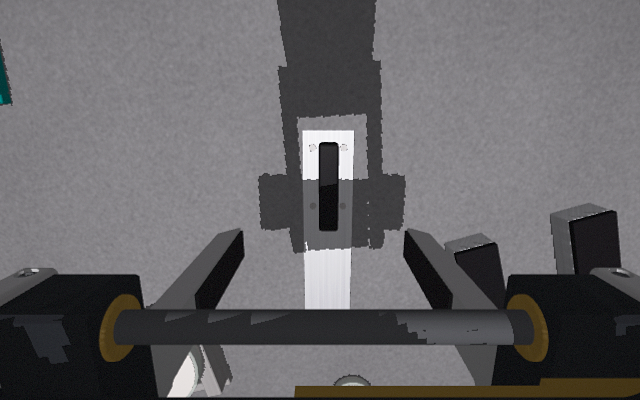

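The handle at (329,187) lies between the fingers (tips near 240 and 405): centre (0.468, 0.037), top 0.0686, which agrees with the top camera. Descending to grip.

Request:
step_arm --steps '[{"dx": 0.001,"dy": 0.0055,"dz": -0.035,"wx": 0,"wy": 0,"wz": 0},{"dx": 0.001,"dy": 0.0055,"dz": -0.075,"wx": 0,"wy": 0,"wz": 0},{"dx": 0.001,"dy": 0.0055,"dz": -0.115,"wx": 0,"wy": 0,"wz": 0},{"dx": 0.001,"dy": 0.0055,"dz": -0.15,"wx": 0,"wy": 0,"wz": 0},{"dx": 0.001,"dy": 0.0055,"dz": -0.169,"wx": 0,"wy": 0,"wz": 0}]' --jaw 0

```text
t: 1.87
position: [0.4626, 0.0409, 0.0322]
tool_rot: [[-0.985, 0.173, -0.007], [0.173, 0.985, 0.001], [0.007, -0.0, -1.0]]
contact_force: [-0.3, 0.4, 0.7]
width: 1.0
finger_force: 0.0
```

Request:
step_arm --steps '[{"dx": 0,"dy": 0,"dz": 0,"wx": 0,"wy": 0,"wz": 0},{"dx": 0,"dy": 0,"dz": 0,"wx": 0,"wy": 0,"wz": 0},{"dx": 0,"dy": 0,"dz": 0,"wx": 0,"wy": 0,"wz": 0},{"dx": 0,"dy": 0,"dz": 0,"wx": 0,"wy": 0,"wz": 0},{"dx": 0,"dy": 0,"dz": 0,"wx": 0,"wy": 0,"wz": 0}]' --jaw 1 --grip_force 55

```text
t: 2.28
position: [0.4685, 0.0403, 0.0385]
tool_rot: [[-0.985, 0.173, 0.004], [0.173, 0.985, -0.0], [-0.004, 0.0, -1.0]]
contact_force: [-0.4, -0.0, 0.2]
width: 0.679
finger_force: 0.0
```

Request:
step_arm --steps '[{"dx": 0,"dy": 0,"dz": 0,"wx": 0,"wy": 0,"wz": 0},{"dx": 0,"dy": 0,"dz": 0,"wx": 0,"wy": 0,"wz": 0},{"dx": 0,"dy": 0,"dz": 0,"wx": 0,"wy": 0,"wz": 0},{"dx": 0,"dy": 0,"dz": 0,"wx": 0,"wy": 0,"wz": 0},{"dx": 0,"dy": 0,"dz": 0,"wx": 0,"wy": 0,"wz": 0}]'

```text
t: 2.7
position: [0.4665, 0.0404, 0.0365]
tool_rot: [[-0.985, 0.173, 0.0], [0.173, 0.985, 0.0], [-0.0, 0.0, -1.0]]
contact_force: [0.3, 0.9, -1.4]
width: 0.326
finger_force: 0.0
```

Request:
step_arm --steps '[{"dx": 0,"dy": -0.003,"dz": 0,"wx": 0,"wy": 0,"wz": 0},{"dx": 0,"dy": -0.003,"dz": 0,"wx": 0,"wy": 0,"wz": 0},{"dx": 0,"dy": -0.003,"dz": 0,"wx": 0,"wy": 0,"wz": 0},{"dx": 0,"dy": -0.003,"dz": 0,"wx": 0,"wy": 0,"wz": 0},{"dx": 0,"dy": -0.003,"dz": 0,"wx": 0,"wy": 0,"wz": 0}]'

```text
t: 3.12
position: [0.4664, 0.0372, 0.0364]
tool_rot: [[-0.985, 0.173, -0.0], [0.173, 0.985, -0.0], [0.0, -0.0, -1.0]]
contact_force: [-1.0, -0.9, 0.5]
width: 0.209
finger_force: 55.0
```

Request:
step_arm --steps '[{"dx": 0,"dy": 0,"dz": 0,"wx": 0,"wy": 0,"wz": 0},{"dx": 0,"dy": 0,"dz": 0,"wx": 0,"wy": 0,"wz": 0},{"dx": 0,"dy": 0,"dz": 0.006,"wx": 0,"wy": 0,"wz": 0},{"dx": 0,"dy": 0,"dz": 0.013,"wx": 0,"wy": 0,"wz": 0},{"dx": 0,"dy": 0,"dz": 0.018,"wx": 0,"wy": 0,"wz": 0}]'

```text
t: 3.53
position: [0.4665, 0.0376, 0.0551]
tool_rot: [[-0.985, 0.173, -0.0], [0.173, 0.985, 0.0], [0.0, 0.0, -1.0]]
contact_force: [0.5, 0.5, -2.9]
width: 0.213
finger_force: 55.0
```

```bash
python3 - <<'E'
from h import *
im,P,R,t,k=load('top')
m=(im[...,1].astype(int)-im[...,0]>80)
Q=P[m];Q=Q[~np.isnan(Q[:,2])]
print(np.percentile(Q[:,2],[5,50,95]).round(3)); T=Q[Q[:,2]>np.percentile(Q[:,2],95)-.008]
print(cv2.boxPoints(cv2.minAreaRect((T[:,:2]*1000).astype(np.float32))).round().tolist())
b=T[T[:,0]>T[:,0].max()-.03];print(b[:,:2].min(0),b[:,:2].max(0))
print(ctrl.read_state()['t'])
E
```

```text
[0.01  0.039 0.042]
[[140.0, -391.0], [286.0, -419.0], [310.0, -296.0], [164.0, -268.0]]
[ 0.27858317 -0.41546843] [ 0.30848692 -0.29167485]
3.5333
```

Request:
step_arm --steps '[{"dx": -0.022,"dy": -0.02,"dz": 0,"wx": 0,"wy": 0,"wz": 0.025},{"dx": -0.045,"dy": -0.045,"dz": 0,"wx": 0,"wy": 0,"wz": 0.05},{"dx": -0.068,"dy": -0.072,"dz": 0,"wx": 0,"wy": 0,"wz": 0.075},{"dx": -0.09,"dy": -0.1,"dz": 0,"wx": 0,"wy": 0,"wz": 0.1},{"dx": -0.111,"dy": -0.128,"dz": 0,"wx": 0,"wy": 0,"wz": 0.124}]'

```text
t: 3.95
position: [0.3545, -0.0912, 0.055]
tool_rot: [[-0.999, 0.047, 0.001], [0.047, 0.999, -0.0], [-0.001, -0.0, -1.0]]
contact_force: [0.6, -0.8, -2.6]
width: 0.208
finger_force: 55.0
```

Request:
step_arm --steps '[{"dx": 0,"dy": -0.035,"dz": 0,"wx": 0,"wy": 0,"wz": 0.035},{"dx": 0,"dy": -0.07,"dz": 0,"wx": 0,"wy": 0,"wz": 0.07},{"dx": 0,"dy": -0.105,"dz": 0,"wx": 0,"wy": 0,"wz": 0.1},{"dx": 0,"dy": -0.132,"dz": 0,"wx": 0,"wy": 0,"wz": 0.124},{"dx": 0,"dy": -0.144,"dz": 0,"wx": 0,"wy": 0,"wz": 0.124}]'

```text
t: 4.37
position: [0.3564, -0.2388, 0.0558]
tool_rot: [[-0.997, -0.072, 0.003], [-0.072, 0.997, -0.004], [-0.002, -0.004, -1.0]]
contact_force: [0.7, -0.4, -1.9]
width: 0.211
finger_force: 55.0
```

Request:
step_arm --steps '[{"dx": 0,"dy": 0,"dz": 0,"wx": 0,"wy": 0,"wz": 0},{"dx": 0,"dy": 0,"dz": 0,"wx": 0,"wy": 0,"wz": 0}]'

```text
t: 4.53
position: [0.3553, -0.234, 0.0545]
tool_rot: [[-0.997, -0.073, -0.0], [-0.073, 0.997, 0.001], [0.0, 0.001, -1.0]]
contact_force: [0.3, -0.1, -2.6]
width: 0.204
finger_force: 55.0
```

```bash
python3 - <<'E'
from h import *
s=ctrl.read_state(); print(s['t'],np.round(s['position'],4),np.round(s['tool_rot'],4).tolist())
a,_,_=grab('top'); b,_,_=grab('side')
im,P,R,t,k=load('top'); H=P[...,2]; g=im.max(2)
m=(abs(P[...,0]-.46)<.13)&(abs(P[...,1]+.225)<.06)&(H<.035)&(H>.008)&(g>150)
Q=P[m]; print(m.sum()); r=cv2.minAreaRect((Q[:,:2]*1000).astype(np.float32));print(r)
A=np.c_[Q[:,:2],np.ones(len(Q))]; c=np.linalg.lstsq(A,Q[:,2],rcond=None)[0]; print('slope',c[:2],'z front/back',[c@[x,-.225,1] for x in(.42,.54)])
cv2.imwrite('pics/m3.png',np.vstack([cv2.resize(a[80:300,300:500],(400,300),interpolation=3)[:,:,::-1],cv2.resize(b[130:280,300:500],(400,300),interpolation=3)[:,:,::-1]]))
E
```

```text
4.5333 [ 0.3553 -0.234   0.0545] [[-0.9974, -0.0725, -0.0003], [-0.0725, 0.9974, 0.0013], [0.0002, 0.0013, -1.0]]
719
((485.4217224121094, -224.22149658203125), (109.18427276611328, 60.72481155395508), 3.9848573207855225)
slope [-0.00289149  0.01131832] z front/back [np.float64(0.020859806094410092), np.float64(0.02051282751931631)]
```

View pics/m3.png

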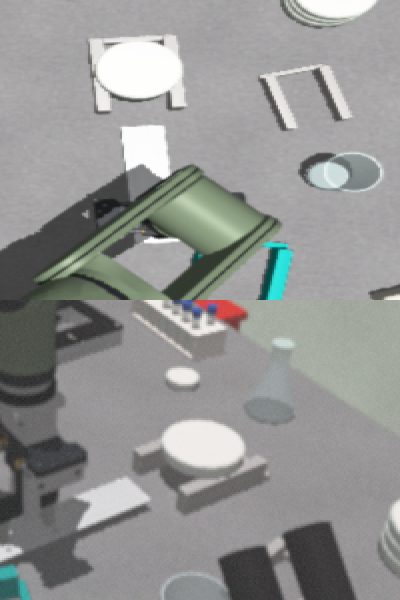

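The picture shows the plate (crop 145,150) level and in line with the slot, its front edge before the rack. Sliding it under the dish and lifting.

Request:
step_arm --steps '[{"dx": 0.01,"dy": 0.0007,"dz": 0,"wx": 0,"wy": 0,"wz": 0},{"dx": 0.028,"dy": 0.002,"dz": 0,"wx": 0,"wy": 0,"wz": 0},{"dx": 0.046,"dy": 0.0034,"dz": 0,"wx": 0,"wy": 0,"wz": 0},{"dx": 0.064,"dy": 0.0047,"dz": 0,"wx": 0,"wy": 0,"wz": 0},{"dx": 0.082,"dy": 0.006,"dz": 0,"wx": 0,"wy": 0,"wz": 0}]'

```text
t: 5.05
position: [0.439, -0.2267, 0.0543]
tool_rot: [[-0.997, -0.076, -0.0], [-0.076, 0.997, 0.001], [0.0, 0.001, -1.0]]
contact_force: [0.7, -0.0, -1.2]
width: 0.21
finger_force: 55.0
```

Request:
step_arm --steps '[{"dx": 0.018,"dy": 0.0013,"dz": 0,"wx": 0,"wy": 0,"wz": 0},{"dx": 0.036,"dy": 0.0026,"dz": 0,"wx": 0,"wy": 0,"wz": 0},{"dx": 0.054,"dy": 0.004,"dz": 0,"wx": 0,"wy": 0,"wz": 0},{"dx": 0.07,"dy": 0.0051,"dz": 0,"wx": 0,"wy": 0,"wz": 0},{"dx": 0.08,"dy": 0.0059,"dz": 0,"wx": 0,"wy": 0,"wz": 0}]'

```text
t: 5.47
position: [0.5197, -0.2207, 0.0543]
tool_rot: [[-0.997, -0.077, 0.001], [-0.077, 0.997, 0.0], [-0.001, 0.0, -1.0]]
contact_force: [-0.7, -0.3, -2.6]
width: 0.206
finger_force: 55.0
```

Request:
step_arm --steps '[{"dx": 0,"dy": 0,"dz": 0,"wx": 0,"wy": 0,"wz": 0},{"dx": 0,"dy": 0,"dz": 0.003,"wx": 0,"wy": 0,"wz": 0},{"dx": 0,"dy": 0,"dz": 0.007,"wx": 0,"wy": 0,"wz": 0},{"dx": 0,"dy": 0,"dz": 0.011,"wx": 0,"wy": 0,"wz": 0},{"dx": 0,"dy": 0,"dz": 0.014,"wx": 0,"wy": 0,"wz": 0}]'

```text
t: 5.88
position: [0.517, -0.2228, 0.0691]
tool_rot: [[-0.997, -0.074, 0.0], [-0.074, 0.997, -0.0], [-0.0, -0.0, -1.0]]
contact_force: [0.3, 0.3, -1.6]
width: 0.208
finger_force: 55.0
```

Request:
step_arm --steps '[{"dx": 0,"dy": 0,"dz": 0.002,"wx": 0,"wy": 0,"wz": 0},{"dx": 0,"dy": 0,"dz": 0.004,"wx": 0,"wy": 0,"wz": 0},{"dx": 0,"dy": 0,"dz": 0.006,"wx": 0,"wy": 0,"wz": 0},{"dx": 0,"dy": 0,"dz": 0.008,"wx": 0,"wy": 0,"wz": 0},{"dx": 0,"dy": 0,"dz": 0.011,"wx": 0,"wy": 0,"wz": 0}]'

```text
t: 6.3
position: [0.5169, -0.2225, 0.0791]
tool_rot: [[-0.997, -0.074, -0.001], [-0.074, 0.997, 0.001], [0.001, 0.001, -1.0]]
contact_force: [0.6, 0.2, -3.3]
width: 0.207
finger_force: 55.0
```

```bash
cat > d.py <<'E'
from h import *
import sys
def dish(x,y):
    im,P,R,t,k=load('top'); g=im.max(2); H=P[...,2]
    m=(np.hypot(P[...,0]-x,P[...,1]-y)<.085)&(H>.048)&(g>215)
    n,l,st,c=cv2.connectedComponentsWithStats(m.astype(np.uint8)); m=l==1+st[1:,4].argmax()
    Q=P[m]; A=np.c_[Q[:,:2],np.ones(len(Q))]; c=np.linalg.lstsq(A,Q[:,2],rcond=None)[0]
    print('dish n',m.sum(),'circle',cv2.minEnclosingCircle((Q[:,:2]*1000).astype(np.float32)),'mean',Q.mean(0).round(4),'slope',c[:2].round(4))
s=ctrl.read_state(); print(s['t'],np.round(s['position'],4),np.round(s['tool_rot'],4).tolist(),np.round(s['contact_force'],2),np.round(s['moment'],3))
grab('top'); dish(float(sys.argv[1]),float(sys.argv[2]))
E
python3 d.py .649 -.215
```

```text
6.3 [ 0.5169 -0.2225  0.0791] [[-0.9973, -0.074, -0.0012], [-0.074, 0.9973, 0.0006], [0.0011, 0.0007, -1.0]] [ 0.63  0.25 -3.26] [ 0.011  0.209 -0.003]
dish n 655 circle ((639.4589233398438, -206.22772216796875), 69.852294921875) mean [ 0.6637 -0.1898  0.066 ] slope [-0.1163 -0.0887]
```

```bash
python3 - <<'E'
from h import *
b,_,_=grab('side'); a=load('top')[0]
cv2.imwrite('pics/m4.png',np.vstack([cv2.resize(a[80:230,270:470],(400,300),interpolation=3)[:,:,::-1],cv2.resize(b[150:250,320:453],(400,300),interpolation=3)[:,:,::-1]]))
E
```

```text
(no output)
```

View pics/m4.png

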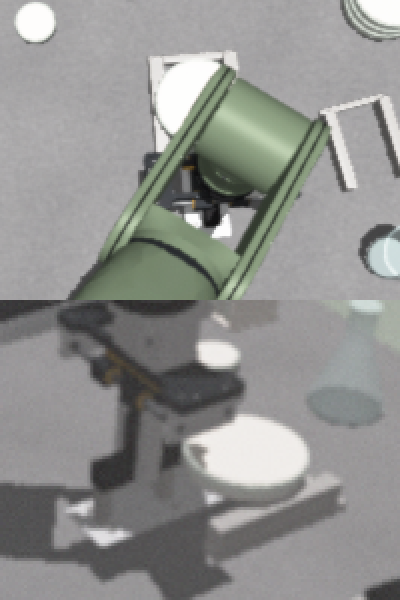

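The top view is hidden by the arm. The side crop shows the dish (245,455) riding level just above the rails. I'll lift higher and measure it from the side camera's cloud.

Request:
step_arm --steps '[{"dx": 0,"dy": 0,"dz": 0.005,"wx": 0,"wy": 0,"wz": 0},{"dx": 0,"dy": 0,"dz": 0.011,"wx": 0,"wy": 0,"wz": 0},{"dx": 0,"dy": 0,"dz": 0.018,"wx": 0,"wy": 0,"wz": 0},{"dx": 0,"dy": 0,"dz": 0.024,"wx": 0,"wy": 0,"wz": 0},{"dx": 0,"dy": 0,"dz": 0.028,"wx": 0,"wy": 0,"wz": 0}]'

```text
t: 6.82
position: [0.5182, -0.2231, 0.1089]
tool_rot: [[-0.997, -0.074, 0.002], [-0.074, 0.997, -0.001], [-0.002, -0.001, -1.0]]
contact_force: [-0.8, -0.9, -2.5]
width: 0.212
finger_force: 55.0
```

```bash
cat > d.py <<'E'
from h import *
import sys
x,y,z,cam=*map(float,sys.argv[1:4]),sys.argv[4]
s=ctrl.read_state(); print(s['t'],np.round(s['position'],4),np.round(s['tool_rot'],4).tolist(),np.round(s['contact_force'],2),np.round(s['moment'],3))
grab(cam); im,P,R,t,k=load(cam); g=im.max(2); H=P[...,2]
m=(np.hypot(P[...,0]-x,P[...,1]-y)<.085)&(abs(H-z)<.014)&(g>170)&(np.ptp(im,axis=2)<40)
n,l,st,c=cv2.connectedComponentsWithStats(m.astype(np.uint8)); m=l==1+st[1:,4].argmax()
Q=P[m]; A=np.c_[Q[:,:2],np.ones(len(Q))]
for i in range(4):
    c=np.linalg.lstsq(A,Q[:,2],rcond=None)[0]; w=abs(A@c-Q[:,2])<.005; Q=Q[w];A=A[w]
h=cv2.convexHull((Q[:,:2]*1000).astype(np.float32))
print('dish n',len(Q),'circle',cv2.minEnclosingCircle(h),'ellipse',cv2.fitEllipse(h),'mean',Q.mean(0).round(4),'slope',c[:2].round(4))
E
python3 d.py .649 -.215 .098 side
```

```text
6.8167 [ 0.5182 -0.2231  0.1089] [[-0.9972, -0.0742, 0.0017], [-0.0742, 0.9972, -0.0011], [-0.0016, -0.0012, -1.0]] [-0.77 -0.95 -2.47] [-0.035  0.173 -0.004]
dish n 703 circle ((650.1832275390625, -217.82867431640625), 61.464332580566406) ellipse ((648.0509033203125, -217.3538360595703), (113.78270721435547, 118.58900451660156), 112.99303436279297) mean [ 0.6483 -0.2208  0.095 ] slope [-0.0002 -0.0041]
```

The dish is level (slope below 0.5%) with its underside about 74 mm up. Carrying it to the stage with gentle ramps.

Request:
step_arm --steps '[{"dx": 0,"dy": 0.004,"dz": 0,"wx": 0,"wy": 0,"wz": 0},{"dx": 0,"dy": 0.012,"dz": 0,"wx": 0,"wy": 0,"wz": 0},{"dx": 0,"dy": 0.024,"dz": 0,"wx": 0,"wy": 0,"wz": 0},{"dx": 0,"dy": 0.04,"dz": 0,"wx": 0,"wy": 0,"wz": 0},{"dx": 0,"dy": 0.06,"dz": 0,"wx": 0,"wy": 0,"wz": 0}]'

```text
t: 7.28
position: [0.517, -0.1615, 0.1069]
tool_rot: [[-0.997, -0.073, -0.001], [-0.073, 0.997, 0.001], [0.001, 0.001, -1.0]]
contact_force: [0.4, 0.8, -3.1]
width: 0.212
finger_force: 55.0
```

Request:
step_arm --steps '[{"dx": 0,"dy": 0.022,"dz": 0,"wx": 0,"wy": 0,"wz": 0.003},{"dx": -0.001,"dy": 0.044,"dz": 0,"wx": 0,"wy": 0,"wz": 0.006},{"dx": -0.001,"dy": 0.066,"dz": 0,"wx": 0,"wy": 0,"wz": 0.009},{"dx": -0.002,"dy": 0.088,"dz": 0,"wx": 0,"wy": 0,"wz": 0.012},{"dx": -0.002,"dy": 0.11,"dz": 0,"wx": 0,"wy": 0,"wz": 0.016}]'

```text
t: 7.7
position: [0.5143, -0.0502, 0.1069]
tool_rot: [[-0.996, -0.091, -0.002], [-0.091, 0.996, 0.001], [0.001, 0.001, -1.0]]
contact_force: [0.3, 0.4, -2.7]
width: 0.206
finger_force: 55.0
```

Request:
step_arm --steps '[{"dx": 0,"dy": 0.022,"dz": 0,"wx": 0,"wy": 0,"wz": 0.003},{"dx": -0.001,"dy": 0.044,"dz": 0,"wx": 0,"wy": 0,"wz": 0.006},{"dx": -0.001,"dy": 0.066,"dz": 0,"wx": 0,"wy": 0,"wz": 0.009},{"dx": -0.002,"dy": 0.088,"dz": 0,"wx": 0,"wy": 0,"wz": 0.012},{"dx": -0.002,"dy": 0.11,"dz": 0,"wx": 0,"wy": 0,"wz": 0.016}]'

```text
t: 8.12
position: [0.512, 0.0597, 0.1069]
tool_rot: [[-0.994, -0.107, -0.002], [-0.107, 0.994, 0.001], [0.002, 0.001, -1.0]]
contact_force: [-0.1, -0.6, -3.5]
width: 0.207
finger_force: 55.0
```

Request:
step_arm --steps '[{"dx": 0,"dy": 0.022,"dz": 0,"wx": 0,"wy": 0,"wz": 0.003},{"dx": -0.001,"dy": 0.044,"dz": 0,"wx": 0,"wy": 0,"wz": 0.006},{"dx": -0.001,"dy": 0.066,"dz": 0,"wx": 0,"wy": 0,"wz": 0.009},{"dx": -0.002,"dy": 0.088,"dz": 0,"wx": 0,"wy": 0,"wz": 0.012},{"dx": -0.002,"dy": 0.11,"dz": 0,"wx": 0,"wy": 0,"wz": 0.015}]'

```text
t: 8.53
position: [0.5098, 0.1695, 0.1069]
tool_rot: [[-0.993, -0.122, -0.002], [-0.122, 0.993, 0.0], [0.002, 0.001, -1.0]]
contact_force: [-0.1, -0.8, -2.6]
width: 0.21
finger_force: 55.0
```

Request:
step_arm --steps '[{"dx": 0,"dy": 0.022,"dz": 0,"wx": 0,"wy": 0,"wz": 0},{"dx": 0,"dy": 0.042,"dz": 0,"wx": 0,"wy": 0,"wz": 0},{"dx": 0,"dy": 0.058,"dz": 0,"wx": 0,"wy": 0,"wz": 0},{"dx": 0,"dy": 0.071,"dz": 0,"wx": 0,"wy": 0,"wz": 0},{"dx": 0,"dy": 0.079,"dz": 0,"wx": 0,"wy": 0,"wz": 0}]'

```text
t: 8.95
position: [0.5102, 0.2483, 0.107]
tool_rot: [[-0.992, -0.123, -0.001], [-0.123, 0.992, 0.0], [0.001, 0.0, -1.0]]
contact_force: [-0.4, 0.1, -3.8]
width: 0.21
finger_force: 55.0
```

Request:
step_arm --steps '[{"dx": 0,"dy": 0.004,"dz": 0,"wx": 0,"wy": 0,"wz": 0},{"dx": 0,"dy": 0.004,"dz": 0,"wx": 0,"wy": 0,"wz": 0},{"dx": 0,"dy": 0.004,"dz": 0,"wx": 0,"wy": 0,"wz": 0},{"dx": 0,"dy": 0.004,"dz": 0,"wx": 0,"wy": 0,"wz": 0}]'

```text
t: 9.28
position: [0.5115, 0.2495, 0.1073]
tool_rot: [[-0.993, -0.12, -0.0], [-0.12, 0.993, -0.0], [0.0, -0.0, -1.0]]
contact_force: [-0.1, -0.1, -2.4]
width: 0.213
finger_force: 55.0
```

```bash
python3 d.py .6425 .2635 .094 side; python3 d.py .6425 .2635 .094 top; python3 -c "
from h import *
a=load('top')[0];b=load('side')[0]
cv2.imwrite('pics/m5.png',np.vstack([cv2.resize(a[70:220,120:320],(400,300),interpolation=3)[:,:,::-1],cv2.resize(b[100:200,270:403],(400,300),interpolation=3)[:,:,::-1]]))"
```

```text
9.2833 [0.5115 0.2495 0.1073] [[-0.9928, -0.12, -0.0003], [-0.12, 0.9928, -0.0005], [0.0004, -0.0004, -1.0]] [-0.07 -0.08 -2.38] [-0.033  0.214  0.024]
dish n 323 circle ((641.2001342773438, 263.444091796875), 61.05167007446289) ellipse ((640.6517944335938, 264.80047607421875), (113.43383026123047, 119.99254608154297), 154.76971435546875) mean [0.6388 0.2617 0.0923] slope [-0.0021 -0.0038]
9.3333 [0.5115 0.2495 0.1073] [[-0.9928, -0.1198, -0.0003], [-0.1198, 0.9928, -0.0004], [0.0004, -0.0003, -1.0]] [-0.68 -0.08 -3.38] [-0.035  0.193 -0.019]
dish n 1458 circle ((642.9310913085938, 265.07550048828125), 60.248191833496094) ellipse ((642.8191528320312, 264.81243896484375), (118.12387084960938, 118.7827377319336), 154.25169372558594) mean [0.6424 0.264  0.0937] slope [-0.0065 -0.002 ]
```

View pics/m5.png

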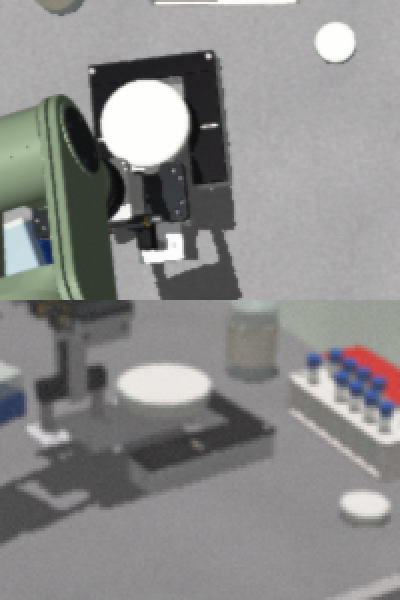

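The top crop shows the dish (145,123) over the stage slot in line with the tick, measured at (0.6425, 0.2645), level. Lowering, then drawing out.

Request:
step_arm --steps '[{"dx": 0,"dy": 0,"dz": -0.004,"wx": 0,"wy": 0,"wz": 0},{"dx": 0,"dy": 0,"dz": -0.01,"wx": 0,"wy": 0,"wz": 0},{"dx": 0,"dy": 0,"dz": -0.017,"wx": 0,"wy": 0,"wz": 0},{"dx": 0,"dy": 0,"dz": -0.023,"wx": 0,"wy": 0,"wz": 0},{"dx": 0,"dy": 0,"dz": -0.027,"wx": 0,"wy": 0,"wz": 0}]'

```text
t: 9.8
position: [0.5106, 0.2499, 0.0788]
tool_rot: [[-0.993, -0.121, -0.002], [-0.121, 0.993, -0.001], [0.002, -0.0, -1.0]]
contact_force: [-0.5, 0.1, -3.5]
width: 0.211
finger_force: 55.0
```

Request:
step_arm --steps '[{"dx": 0,"dy": 0,"dz": -0.002,"wx": 0,"wy": 0,"wz": 0},{"dx": 0,"dy": 0,"dz": -0.004,"wx": 0,"wy": 0,"wz": 0},{"dx": 0,"dy": 0,"dz": -0.006,"wx": 0,"wy": 0,"wz": 0},{"dx": 0,"dy": 0,"dz": -0.008,"wx": 0,"wy": 0,"wz": 0},{"dx": 0,"dy": 0,"dz": -0.01,"wx": 0,"wy": 0,"wz": 0}]'

```text
t: 10.22
position: [0.5121, 0.2505, 0.0708]
tool_rot: [[-0.993, -0.121, 0.001], [-0.121, 0.993, 0.0], [-0.001, 0.0, -1.0]]
contact_force: [0.8, 0.3, -2.6]
width: 0.211
finger_force: 55.0
```

Request:
step_arm --steps '[{"dx": 0,"dy": 0,"dz": -0.004,"wx": 0,"wy": 0,"wz": 0},{"dx": 0,"dy": 0,"dz": -0.008,"wx": 0,"wy": 0,"wz": 0},{"dx": 0,"dy": 0,"dz": -0.013,"wx": 0,"wy": 0,"wz": 0},{"dx": 0,"dy": 0,"dz": -0.017,"wx": 0,"wy": 0,"wz": 0},{"dx": 0,"dy": 0,"dz": -0.017,"wx": 0,"wy": 0,"wz": 0}]'

```text
t: 10.63
position: [0.5105, 0.25, 0.0521]
tool_rot: [[-0.993, -0.121, -0.002], [-0.121, 0.993, -0.001], [0.002, -0.0, -1.0]]
contact_force: [-0.0, 0.4, -2.7]
width: 0.21
finger_force: 55.0
```

```bash
python3 d.py .6425 .2645 .06 top
```

```text
10.6333 [0.5105 0.25   0.0521] [[-0.9927, -0.1209, -0.0022], [-0.1209, 0.9927, -0.0007], [0.0023, -0.0004, -1.0]] [-0.03  0.42 -2.75] [ 0.06   0.173 -0.012]
dish n 1378 circle ((642.585693359375, 265.48345947265625), 59.90604019165039) ellipse ((642.5661010742188, 265.425048828125), (116.55561065673828, 118.86751556396484), 138.89382934570312) mean [0.6424 0.2649 0.0601] slope [0.0005 0.0003]
```

The dish rests on the stage with its top at 0.060 and centred. Withdrawing the lifter.

Request:
step_arm --steps '[{"dx": -0.01,"dy": -0.0012,"dz": 0,"wx": 0,"wy": 0,"wz": 0},{"dx": -0.025,"dy": -0.003,"dz": 0,"wx": 0,"wy": 0,"wz": 0},{"dx": -0.043,"dy": -0.0052,"dz": 0,"wx": 0,"wy": 0,"wz": 0},{"dx": -0.062,"dy": -0.0075,"dz": 0,"wx": 0,"wy": 0,"wz": 0},{"dx": -0.081,"dy": -0.0098,"dz": 0,"wx": 0,"wy": 0,"wz": 0}]'

```text
t: 11.1
position: [0.4292, 0.2404, 0.0537]
tool_rot: [[-0.993, -0.121, 0.0], [-0.121, 0.993, 0.0], [-0.0, 0.0, -1.0]]
contact_force: [0.0, 0.7, -1.5]
width: 0.208
finger_force: 55.0
```

Request:
step_arm --steps '[{"dx": -0.019,"dy": -0.0023,"dz": 0,"wx": 0,"wy": 0,"wz": 0},{"dx": -0.038,"dy": -0.0046,"dz": 0,"wx": 0,"wy": 0,"wz": 0},{"dx": -0.056,"dy": -0.0068,"dz": 0,"wx": 0,"wy": 0,"wz": 0},{"dx": -0.072,"dy": -0.0087,"dz": 0,"wx": 0,"wy": 0,"wz": 0},{"dx": -0.082,"dy": -0.01,"dz": 0,"wx": 0,"wy": 0,"wz": 0}]'

```text
t: 11.52
position: [0.346, 0.2301, 0.0533]
tool_rot: [[-0.993, -0.121, -0.001], [-0.121, 0.993, -0.0], [0.001, -0.0, -1.0]]
contact_force: [0.4, -0.5, -1.6]
width: 0.21
finger_force: 55.0
```

Request:
step_arm --steps '[{"dx": 0,"dy": 0,"dz": 0,"wx": 0,"wy": 0,"wz": 0},{"dx": 0,"dy": 0,"dz": -0.005,"wx": 0,"wy": 0,"wz": 0},{"dx": 0,"dy": 0,"dz": -0.01,"wx": 0,"wy": 0,"wz": 0},{"dx": 0,"dy": 0,"dz": -0.014,"wx": 0,"wy": 0,"wz": 0},{"dx": 0,"dy": 0,"dz": -0.016,"wx": 0,"wy": 0,"wz": 0}]'

```text
t: 11.93
position: [0.3488, 0.2304, 0.0367]
tool_rot: [[-0.993, -0.12, -0.001], [-0.12, 0.993, -0.0], [0.001, -0.0, -1.0]]
contact_force: [-0.5, 0.5, -1.6]
width: 0.206
finger_force: 55.0
```

Request:
step_arm --steps '[{"dx": 0,"dy": 0,"dz": 0,"wx": 0,"wy": 0,"wz": 0},{"dx": 0,"dy": 0,"dz": 0,"wx": 0,"wy": 0,"wz": 0}]'

```text
t: 12.1
position: [0.3487, 0.2304, 0.0371]
tool_rot: [[-0.993, -0.121, -0.001], [-0.121, 0.993, -0.0], [0.001, -0.0, -1.0]]
contact_force: [0.9, -0.3, -1.5]
width: 0.208
finger_force: 55.0
```

Request:
step_arm --steps '[{"dx": 0,"dy": 0,"dz": -0.0005,"wx": 0,"wy": 0,"wz": 0},{"dx": 0,"dy": 0,"dz": -0.001,"wx": 0,"wy": 0,"wz": 0},{"dx": 0,"dy": 0,"dz": -0.001,"wx": 0,"wy": 0,"wz": 0}]'

```text
t: 12.35
position: [0.3486, 0.2305, 0.0365]
tool_rot: [[-0.993, -0.121, 0.0], [-0.121, 0.993, 0.0], [-0.0, 0.0, -1.0]]
contact_force: [0.6, -0.0, -1.9]
width: 0.209
finger_force: 55.0
```

Request:
step_arm --steps '[{"dx": 0,"dy": 0,"dz": 0,"wx": 0,"wy": 0,"wz": 0},{"dx": 0,"dy": 0,"dz": 0,"wx": 0,"wy": 0,"wz": 0},{"dx": 0,"dy": 0,"dz": 0,"wx": 0,"wy": 0,"wz": 0},{"dx": 0,"dy": 0,"dz": 0,"wx": 0,"wy": 0,"wz": 0},{"dx": 0,"dy": 0,"dz": 0,"wx": 0,"wy": 0,"wz": 0}]' --jaw 0

```text
t: 12.77
position: [0.3488, 0.2306, 0.0367]
tool_rot: [[-0.993, -0.121, 0.001], [-0.121, 0.993, 0.0], [-0.001, 0.0, -1.0]]
contact_force: [0.9, 0.7, -0.3]
width: 0.527
finger_force: 0.0
```

Request:
step_arm --steps '[{"dx": 0,"dy": 0,"dz": 0,"wx": 0,"wy": 0,"wz": 0},{"dx": 0,"dy": 0,"dz": 0.02,"wx": 0,"wy": 0,"wz": 0},{"dx": 0,"dy": 0,"dz": 0.05,"wx": 0,"wy": 0,"wz": 0},{"dx": 0,"dy": 0,"dz": 0.08,"wx": 0,"wy": 0,"wz": 0},{"dx": 0,"dy": 0,"dz": 0.11,"wx": 0,"wy": 0,"wz": 0}]'

```text
t: 13.18
position: [0.3479, 0.2303, 0.1474]
tool_rot: [[-0.993, -0.121, -0.001], [-0.121, 0.993, -0.0], [0.001, -0.0, -1.0]]
contact_force: [1.1, -0.3, -1.0]
width: 0.879
finger_force: 0.0
```

Request:
step_arm --steps '[{"dx": 0,"dy": 0,"dz": 0.02,"wx": 0,"wy": 0,"wz": 0},{"dx": 0,"dy": 0,"dz": 0.03,"wx": 0,"wy": 0,"wz": 0},{"dx": 0,"dy": 0,"dz": 0.03,"wx": 0,"wy": 0,"wz": 0},{"dx": 0,"dy": 0,"dz": 0.03,"wx": 0,"wy": 0,"wz": 0}]'

```text
t: 13.52
position: [0.3483, 0.2304, 0.176]
tool_rot: [[-0.993, -0.121, -0.0], [-0.121, 0.993, -0.0], [0.0, -0.0, -1.0]]
contact_force: [0.4, 0.6, -0.9]
width: 1.0
finger_force: 0.0
```

```bash
python3 d.py .6425 .2645 .06 top;  python3 -c "
from h import *
grab('side');a=load('top')[0];b=load('side')[0]
cv2.imwrite('pics/m6.png',np.vstack([cv2.resize(a[70:320,100:350],(400,300),interpolation=3)[:,:,::-1],cv2.resize(b[80:230,170:370],(400,300),interpolation=3)[:,:,::-1]]))"
```

```text
13.5167 [0.3483 0.2304 0.176 ] [[-0.9927, -0.1209, -0.0002], [-0.1209, 0.9927, -0.0001], [0.0002, -0.0, -1.0]] [ 0.44  0.57 -0.93] [ 0.011 -0.015 -0.033]
dish n 1374 circle ((643.44873046875, 265.4508056640625), 60.34652328491211) ellipse ((642.7901000976562, 265.5456848144531), (116.38653564453125, 119.02766418457031), 125.14096069335938) mean [0.6422 0.2655 0.06  ] slope [-0.0003  0.0016]
```

View pics/m6.png

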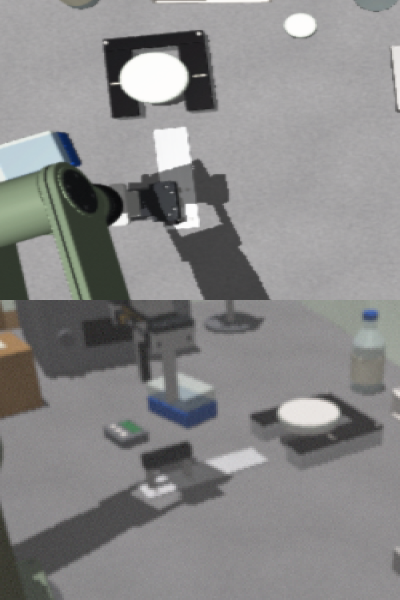

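The dish (155,77) lies centred between the ticks, and the lifter lies flat on the bench, drawn clear of the stage and released.

```bash
python3 -c "
from plant import ctrl
print(ctrl.finish_job())"
```

```text
the job is handed in; nothing more can be done
None
```

Job handed in at about 13.5 s of the 58 s: in the last pictures the dish rests flat and centred on the stage (within about 3 mm), and the lifter lies released on the bench, about 23 cm from it by the arm's position. The judge's verdict was not shown.

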